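# Start the sole press with its switches and hold-to-run button

### The job

Start the bench sole press using only a fingertip: push down the white-dotted near half of the red rocker switch until it is fully on, then do the same with the yellow rocker, and only then press the green button fully down and keep it held down, since it is a hold-to-run button. The program finishes while still holding the green button down. Do not press the black button, and leave the loose things around the press where they are: pick up nothing.

Things in the scene. Friction and masses are not known exactly. Their poses are not given: they have to be found in the camera images.
- sole_press: grey bench sole press, fixed. Origin at table level under the middle of its control deck; x points to its back (away from the robot, yaw within 0.25 rad), y to its left, z up. The deck at its front (x -60 to 60 mm) is 310 mm wide and 70 mm high, with four controls in a row at y = -105, -35, 35, 105 mm, in any order
- mounted_last: dark green boot last, 84 mm deep, 230 mm wide, fixed on the press behind the controls; origin under its middle, 205 mm behind the deck's middle; it spans x = 160 to 250 mm of the press, up to 206 mm high. Over it the press's arm, ram and gauge reach forward to x = 146 mm, 224 to 370 mm high: an obstacle
- red_rocker (a joint): red V-shaped rocker switch, 34 mm wide, 64 mm front to back, in a black bezel 44x78x18 mm on the deck. Joint in rad: 0 = off (near half, with a white dot, stands up at 20 degrees; far half level), 0.35 = fully on (near half level, far half up). Pushing the near half down turns it on, with about 2 N; it stays where it is left (friction, no spring)
- red_rocker_press (a point): point on the surface of the red rocker's near (dotted) half, 22 mm from its pivot: push here, straight down. Off, it lies 102 mm above the table; fully on, 94 mm (7.5 mm lower), 6 mm above the bezel. It moves with the rocker
- yellow_rocker (a joint): yellow V-shaped rocker switch, 34 mm wide, 64 mm front to back, in a black bezel 44x78x18 mm on the deck. Joint in rad: 0 = off (near half, with a white dot, stands up at 20 degrees; far half level), 0.35 = fully on (near half level, far half up). Pushing the near half down turns it on, with about 2 N; it stays where it is left (friction, no spring)
- yellow_rocker_press (a point): point on the surface of the yellow rocker's near (dotted) half, 22 mm from its pivot: push here, straight down. Off, it lies 102 mm above the table; fully on, 94 mm (7.5 mm lower), 6 mm above the bezel. It moves with the rocker
- green_button (a joint): green round spring push button on the deck, 32 mm across, in a steel collar 48 mm across and 12 mm tall. Joint in m: 0 = up, 0.008 = fully down; spring, 1.5 N to start and 5 N fully down; it springs back when let go
- green_button_top (a point): centre of the green button's top face; 94 mm above the table when up, 86 mm fully down (still 4 mm above its collar); moves with the button
- green_button_base: the green button's collar with the button in it, fixed on the deck; origin at the centre of its underside, 70 mm above the table, z up
- black_button (a joint): black round spring push button on the deck, 32 mm across, in a steel collar 48 mm across and 12 mm tall. Joint in m: 0 = up, 0.008 = fully down; spring, 1.5 N to start and 5 N fully down; it springs back when let go. Not to be pressed
- black_button_top (a point): centre of the black button's top face; 94 mm above the table when up, 86 mm fully down (still 4 mm above its collar); moves with the button
- blue_spool: loose bystander, not to be moved: blue thread spool, 43 mm across, 63 mm tall, upright beside the press; origin at the centre of its underside
- tack_jar: loose bystander, not to be moved: glass jar of tacks with a brass-coloured lid, 54 mm across, 74 mm tall, beside the press; origin at the centre of its underside
- dye_bottle: loose bystander, not to be moved: small tan bottle with a black cap, 36 mm across, 66 mm tall, beside the press; origin at the centre of its underside
- bone_folder: loose bystander, not to be moved: flat ivory-coloured bone folder, 22x148x8 mm, on the table in front of the press; origin at the centre of its underside
- beeswax: loose bystander, not to be moved: block of amber wax, 34x52x18 mm, on the table in front of the press; origin at the centre of its underside

How it is judged:
By the outcome, as a careful person would: the job done as asked, in the order asked, and still so for the second after the job is handed in, while the arm keeps its last pose, push and grip.
It also fails if it takes over 40 s, if anything falls off the work surface, if the arm or the gripper's body presses on something with over 40 N, if the wrist force passes 120 N, or if a joint passes its speed limit or range.

### The arm

A 6-joint arm with a two-finger parallel gripper is mounted at the origin on the work surface; the furniture and walls round the work are solid. World frame = base frame: x ahead of the robot, y to its left, z up, the work surface at z = 0. Lengths are in m, angles in rad, forces in N, time in s.
With the tool pointing down it reaches from about 0.4 to 0.825 m from the base axis. Payload 7 kg.
Tool frame: the origin (TCP) lies between the finger pads; the fingertips stand 11 mm ahead of it and the grasp point (between the pads) lies 8 mm behind it; z points along the fingers, y is the direction in which the jaws open and shut (so a half turn about z gives the same grasp; the last joint's range is limited). The gripper opens to 88 mm and grips with 3 to 60 N. Pads are 19 mm wide; open, the fingers measure 130 mm over their backs; the gripper's body (78 mm by 193 mm) begins 47 mm behind the grasp point.
Start: joints at [1.548, 0.359, 0.012, 0, -1.224, -0.288], TCP at [0.206, 0.643, 0.238] pointing down, gripper open.
Joint ranges: [-3.07, 3.07], [-1.43, 2.12], [-1.02, 1.25], [-3.03, 1.67], [-3.05, -0], [-3.03, 3.03]. Speed limits (rad/s): [2.39, 2.39, 3.01, 3.14, 3.14, 3.14].

### API

Orientations are given as a rotation vector (axis times angle).
In Python, from rig import r gives the robot as it stands.
- The arm moves only by the tool step_arm, never from a script. Its argument "plan" is a list of rows, each a list of 5 numbers: the finger opening in cm, from 0 to 8.76, then the shift along the tool's x, y, z in cm, then the turn about the tool's z in rad. A call has 1 to 20 rows; each row shifts and turns the commanded pose from where the row before left it, along the tool's axes as they then stand; what a row does not reach is not made up. A row lasts 1/10 s, in which the tool goes at most 50 mm and 8.59 degrees, less where a joint would pass 70% of its speed; a pose out of reach is approached as far as the arm can. A call is refused whole if a number of a shift passes 5 or a number of a turn 0.15, either way. A call with a gripper value outside its range is refused whole. The fingers move at their own pace and stop on an object; "squeeze" is the grip in N (left out, the last holds). Time passes only in rows, so rows that do not move let the fingers close. It gives the time, the measured TCP pose, the force and the opening at its end, in the units of the state.
- r.get_obs(): the state, without advancing time (a new reading comes with each control period).
- r.snapshot(name): name is "side" or "top"; returns a dict with "color" (480x640x3 uint8, blue, green, red), "z_map" (480x640 float32, m along the optical axis (not along the pixel's ray), 0 where there is no reading), "camera_matrix" (3x3 intrinsics, pixels), "R" (3x3) and "t" (3): a world point X has camera coordinates R X + t. Camera axes: x right, y down, z forward; pixel columns grow to the right and rows downward; lengths in m; the calibration is good to about 2 mm. A picture is of the moment at which its call begins.
- r.hand_in(): hands the job in, once; it reports no verdict.
The state is a dict: "time": time; "joints": joint angles; "joint_velocities": joint speeds; "effort": joint torques, N m; "ee_pos": TCP position; "tcp_rot": TCP orientation; "contact_force": force on the tool from outside, world axes, zero at the start; "wrist_torque": the same for the moment, N m; "finger_gap": finger opening in m.
Only numpy, scipy, OpenCV 4.12 (cv2) and the standard library are available. Lean on these libraries where they do the work, as an engineer would, in place of code of your own. Each camera call takes 0.05 s, during which the arm holds its last target.

## Working session

There is one attempt and no reset: what is moved stays moved. The work goes in short steps, Python scripts to look and compute and a tool call to move; the robot and the scene stay as the last step left them, time stands still between calls to the robot, and variables do not carry over. Pictures are saved under pics/ and viewed, and the job is handed in when it is done.

Besides the shell and the picture viewer there is one more tool, called after ">>>" by a JSON object that holds its "name" and its "arguments", one argument or row to a line. step_arm: Moves the arm, as the interface text tells. Its arguments: {"type":"object","properties":{"plan":{"type":"array"},"squeeze":{"type":"number"}},"required":["plan"]}

```bash
mkdir -p pics
python3 - <<'E'
from rig import r
import cv2,numpy as np
print(r.get_obs())
for n in ("top","side"):
    s=r.snapshot(n); cv2.imwrite(f"pics/{n}0.png",s["color"]); np.savez(f"{n}0.npz",**s)
    print(n,s["camera_matrix"],s["R"],s["t"])
E
```

```text
{'time': 0.0, 'joints': array([ 1.54812256e+00,  3.59414036e-01,  1.10810339e-02, -3.78622628e-04,
       -1.22410607e+00, -2.88086459e-01]), 'joint_velocities': array([-6.16877837e-04,  3.20338206e-04, -1.33676566e-03, -1.80769276e-05,
       -9.71577127e-04,  3.67738164e-04]), 'effort': array([-4.82042105e-04, -5.82721674e+01,  2.93047446e+01,  6.99722752e+00,
        6.70033711e-03, -1.58403782e-04]), 'ee_pos': array([0.20628252, 0.64221635, 0.23660964]), 'tcp_rot': array([ 3.10205863e+00, -4.86119904e-01, -2.12723653e-04]), 'contact_force': array([0.0425289 , 0.28898763, 0.71130778]), 'wrist_torque': array([ 0.01582245, -0.00270662, -0.01109776]), 'finger_gap': 0.08760551568303644}
top [[544.50749674   0.         314.25659972]
 [  0.         544.50749674 237.06088336]
 [  0.           0.           1.        ]] [[ 0.02635744 -0.9996472  -0.00328053]
 [-0.98959477 -0.02562776 -0.14158184]
 [ 0.14144782  0.00697813 -0.98992112]] [-0.00215294  0.57598851  1.12994255]
side [[473.10558043   0.         319.33508966]
 [  0.         473.10558043 237.01380535]
 [  0.           0.           1.        ]] [[ 0.92570117 -0.37801506 -0.01348893]
 [-0.17787114 -0.40355325 -0.89750021]
 [ 0.3338251   0.83321629 -0.44080769]] [-0.55187359  0.18559434  0.90596104]
```

View pics/top0.png

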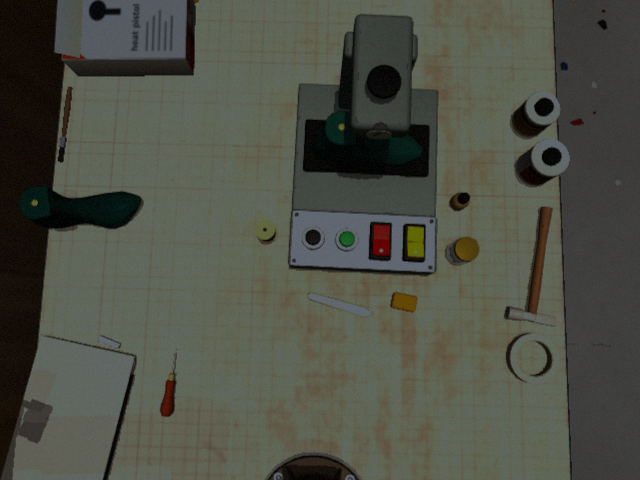

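View pics/side0.png

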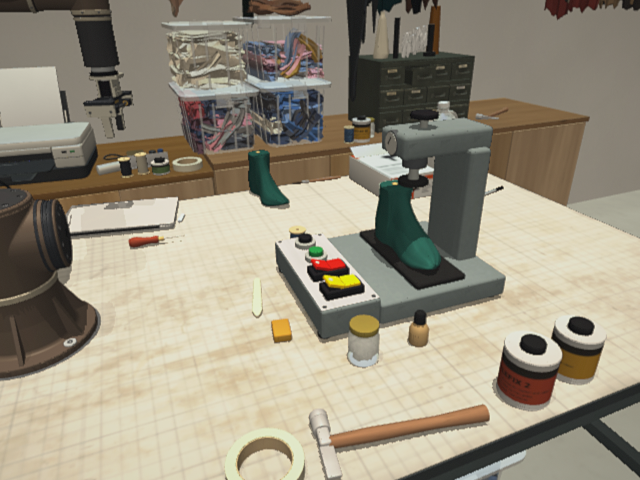

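Top view: black button (313,238), green (347,239), red rocker (380,241), yellow (413,242). The white dots are on the near (lower) halves. Side view shows the same order, with the jar, bottle, wax and bone folder clear in front of or beside the deck.

Run:
```python
import cv2,numpy as np
S={n:dict(np.load(n+"0.npz")) for n in("top","side")}
def w(s,u,v):
    z=s["z_map"][int(round(v)),int(round(u))];K=s["camera_matrix"]
    return s["R"].T@(z*np.array([(u-K[0,2])/K[0,0],(v-K[1,2])/K[1,1],1])-s["t"])
roi={"top":(285,205,440,275),"side":(270,220,385,310)}
for n,s in S.items():
    h=cv2.cvtColor(s["color"],cv2.COLOR_BGR2HSV)
    x0,y0,x1,y1=roi[n]
    for c,(a,b) in dict(green=(45,85),red=(0,8),yellow=(24,34)).items():
        m=cv2.inRange(h,(a,120,60),(b,255,255)); k=np.zeros_like(m);k[y0:y1,x0:x1]=m[y0:y1,x0:x1]
        N,L,st,ce=cv2.connectedComponentsWithStats(k)
        for i in range(1,N):
            if st[i,4]>30:
                vv,uu=np.nonzero(L==i)
                P=np.array([w(s,u,v) for u,v in zip(uu,vv)])
                print(n,c,st[i],ce[i].round(1),"mean",P.mean(0).round(4),"min",P.min(0).round(3),"max",P.max(0).round(3))
    # black button
    x,y,X,Y=roi[n]
    big=cv2.resize(s["color"][y:Y,x:X],None,fx=5,fy=5,interpolation=cv2.INTER_CUBIC);cv2.imwrite(f"pics/{n}_z.png",big)
s=S["top"]
for u,v in [(313,238),(347,239),(380,250),(414,252),(380,232),(414,232),(294,214),(434,217),(292,264),(433,268),(330,220),(330,260)]:
    print(u,v,w(s,u,v).round(4))
```

```text
top green [340 231  14  15 161] [346.6 238.1] mean [ 0.5668 -0.0535  0.1006] min [ 0.41  -0.067  0.078] max [0.584 0.005 1.2  ]
top red [373 225  17  30 467] [380.9 239.2] mean [ 0.5668 -0.1237  0.0985] min [ 0.41  -0.141  0.084] max [0.599 0.005 1.2  ]
top yellow [407 226  17  31 485] [415.1 241. ] mean [ 0.5651 -0.1935  0.0984] min [ 0.41  -0.211  0.086] max [0.598 0.005 1.2  ]
side green [309 246  14  10 108] [315.3 251. ] mean [ 0.5546 -0.0835  0.1023] min [ 0.241 -0.889  0.071] max [ 0.582 -0.006  0.558]
side red [310 258  36  13 324] [328.1 264.2] mean [ 0.5638 -0.1292  0.0926] min [ 0.531 -0.146  0.067] max [ 0.609 -0.07   0.103]
side yellow [323 274  38  13 320] [341.9 279.5] mean [ 0.5634 -0.1958  0.0943] min [ 0.241 -0.889  0.069] max [ 0.609 -0.145  0.558]
313 238 [0.5661 0.015  0.0953]
347 239 [ 0.566  -0.0547  0.0938]
380 250 [ 0.5439 -0.1215  0.1031]
414 252 [ 0.5416 -0.1903  0.1036]
380 232 [ 0.5826 -0.1225  0.0916]
414 232 [ 0.5847 -0.1927  0.09  ]
294 214 [0.6194 0.0566 0.0717]
434 217 [ 0.621  -0.2384  0.0694]
292 264 [0.514  0.0576 0.0686]
433 268 [ 0.5133 -0.2359  0.069 ]
330 220 [ 0.6084 -0.0194  0.0727]
330 260 [ 0.5247 -0.0215  0.0662]
```

```bash
ls; ls pics
```

```text
pics
side0.npz
top0.npz
side0.png
side_z.png
top0.png
top_z.png
```

View pics/top_z.png

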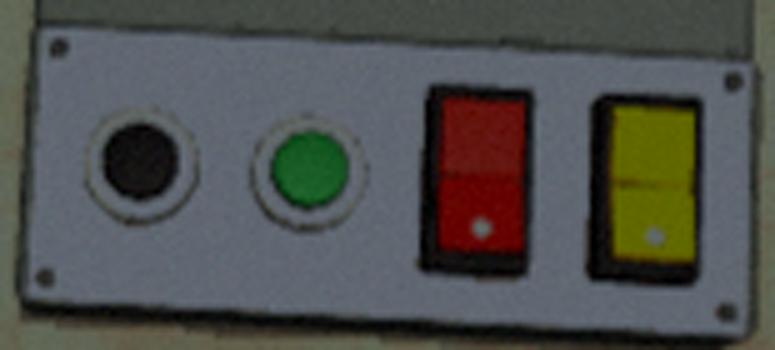

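View pics/side_z.png

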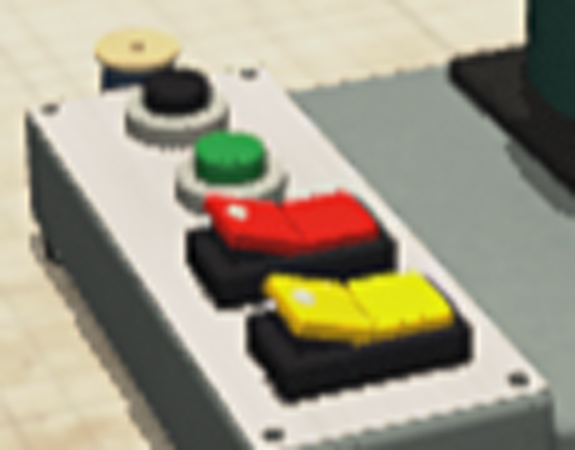

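Run:
```python
import cv2,numpy as np
S=[dict(np.load(n+"0.npz")) for n in("top","side")]
P=[s["camera_matrix"]@np.c_[s["R"],s["t"]] for s in S]
pts=dict(red=((380.8,250.2),(317,262)),yel=((415.6,252),(330.4,279)),green=((346.4,238.6),(315.8,248.8)),black=((312.8,236.8),(305.2,236.2)),
 scrFL=((293.6,260),(279.7,241.4)),scrFR=((430,267),(324.4,306.6)),scrBR=((431.3,221),(373.4,295.4)),scrBL=((296.3,214),(319.5,234.5)))
s=S[0];K=s["camera_matrix"]
for k,(a,b) in pts.items():
    X=cv2.triangulatePoints(P[0],P[1],np.array(a,float).reshape(2,1),np.array(b,float).reshape(2,1)).ravel();X=X[:3]/X[3]
    u,v=map(lambda q:int(round(q)),a);zs=np.median(s["z_map"][v-1:v+2,u-1:u+2])
    D=s["R"].T@(zs*np.array([(a[0]-K[0,2])/K[0,0],(a[1]-K[1,2])/K[1,1],1])-s["t"])
    print(k,X.round(4),"depth",D.round(4))
```

```text
red [ 0.5433 -0.1233  0.0994] depth [ 0.5436 -0.1231  0.103 ]
yel [ 0.5415 -0.194   0.0998] depth [ 0.5417 -0.1936  0.103 ]
green [ 0.5673 -0.0537  0.0904] depth [ 0.5667 -0.0534  0.0947]
black [0.5694 0.0156 0.089 ] depth [0.5687 0.0155 0.0942]
scrFL [0.5216 0.0548 0.0677] depth [0.5221 0.0544 0.0717]
scrFR [ 0.5145 -0.2297  0.068 ] depth [ 0.5149 -0.2291  0.072 ]
scrBR [ 0.6121 -0.2328  0.0684] depth [ 0.6118 -0.2321  0.0723]
scrBL [0.6197 0.0521 0.0674] depth [0.6195 0.0518 0.0716]
```

>>> {"name": "step_arm", "arguments": {
  "plan": [
    [0, 0, 0, 0, -0.143],
    [0, 0, 0, 0, -0.143],
    [0, 0, 0, 0, 0]
  ],
  "squeeze": 10
}}

```text
time: 0.4
ee_pos: [0.2064, 0.6424, 0.237]
tcp_rot: [3.14, -0.036, -0.0]
contact_force: [-0.3, -0.7, -0.3]
finger_gap: 0.0686
```

```bash
cat > h.py <<'E'
from rig import r
import numpy as np
from scipy.spatial.transform import Rotation as Ro
def go(*tgts):
    o=r.get_obs();R=Ro.from_rotvec(o["tcp_rot"]).as_matrix()
    print("t",round(o["time"],2),"pos",o["ee_pos"].round(4),"F",o["contact_force"].round(2),"gap",round(o["finger_gap"],4),"xaxis",R[:,0].round(3),"z",R[:,2].round(4))
    for t in tgts: print(t,"shift cm",(R.T@(np.array(t)-o["ee_pos"])*100).round(2))
E
python3 -c "
from h import *
go((.5435,-.1235,.135),(.5415,-.194,.135),(.568,-.054,.135))"
```

```text
t 0.4 pos [0.2064 0.6424 0.237 ] F [-0.26 -0.69 -0.31] gap 0.0686 xaxis [ 1.    -0.023 -0.   ] z [-2.e-04 -9.e-04 -1.e+00]
(0.5435, -0.1235, 0.135) shift cm [35.44 75.8  10.27]
(0.5415, -0.194, 0.135) shift cm [35.4  82.85 10.27]
(0.568, -0.054, 0.135) shift cm [37.73 68.8  10.26]
```

>>> {"name": "step_arm", "arguments": {
  "plan": [
    [0, 1.77, 3.79, 0, 0],
    [0, 1.77, 3.79, 0, 0],
    [0, 1.77, 3.79, 0, 0],
    [0, 1.77, 3.79, 0, 0],
    [0, 1.77, 3.79, 0, 0],
    [0, 1.77, 3.79, 0, 0],
    [0, 1.77, 3.79, 0, 0],
    [0, 1.77, 3.79, 0, 0],
    [0, 1.77, 3.79, 0, 0],
    [0, 1.77, 3.79, 0, 0],
    [0, 1.77, 3.79, 0, 0],
    [0, 1.77, 3.79, 0, 0],
    [0, 1.77, 3.79, 0, 0],
    [0, 1.77, 3.79, 0, 0],
    [0, 1.77, 3.79, 0, 0],
    [0, 1.77, 3.79, 0, 0],
    [0, 1.77, 3.79, 0, 0],
    [0, 1.77, 3.79, 0, 0],
    [0, 1.77, 3.79, 0, 0],
    [0, 0, 0, 0, 0]
  ]
}}

```text
time: 2.4
ee_pos: [0.5257, -0.0893, 0.2368]
tcp_rot: [3.14, -0.053, -0.002]
contact_force: [-0.7, 0.5, -0.3]
finger_gap: 0.0007
```

```bash
python3 -c "
from h import *
go((.5435,-.1235,.135),(.5415,-.194,.135),(.568,-.054,.135))"
```

```text
t 2.4 pos [ 0.5257 -0.0893  0.2368] F [-0.68  0.48 -0.35] gap 0.0007 xaxis [ 0.999 -0.034 -0.001] z [-1.2e-03 -9.0e-04 -1.0e+00]
(0.5435, -0.1235, 0.135) shift cm [ 1.9   3.35 10.19]
(0.5415, -0.194, 0.135) shift cm [ 1.94 10.4  10.19]
(0.568, -0.054, 0.135) shift cm [ 4.12 -3.68 10.18]
```

>>> {"name": "step_arm", "arguments": {
  "plan": [
    [0, 1.0, 1.7, 0, 0],
    [0, 0.9, 1.65, 0, 0],
    [0, 0, 0, 3, 0],
    [0, 0, 0, 4, 0],
    [0, 0, 0, 3, 0],
    [0, 0, 0, 0, 0],
    [0, 0, 0, 0, 0]
  ]
}}

```text
time: 3.1
ee_pos: [0.5431, -0.1195, 0.1381]
tcp_rot: [3.141, -0.041, -0.001]
contact_force: [0.2, 0.4, 0.9]
finger_gap: 0.0005
```

```bash
python3 -c "
from h import *
go((.5435,-.1235,.105))
import cv2
for n in ('side','top'):
  s=r.snapshot(n);x,y,X,Y=(230,180,430,330) if n=='side' else (260,180,460,330)
  cv2.imwrite('pics/'+n+'1.png',cv2.resize(s['color'][y:Y,x:X],None,fx=4,fy=4,interpolation=cv2.INTER_CUBIC))"
```

```text
t 3.1 pos [ 0.5431 -0.1195  0.1381] F [0.18 0.43 0.86] gap 0.0005 xaxis [ 1.    -0.026 -0.001] z [-7.e-04 -6.e-04 -1.e+00]
(0.5435, -0.1235, 0.105) shift cm [0.05 0.4  3.31]
```

View pics/side1.png

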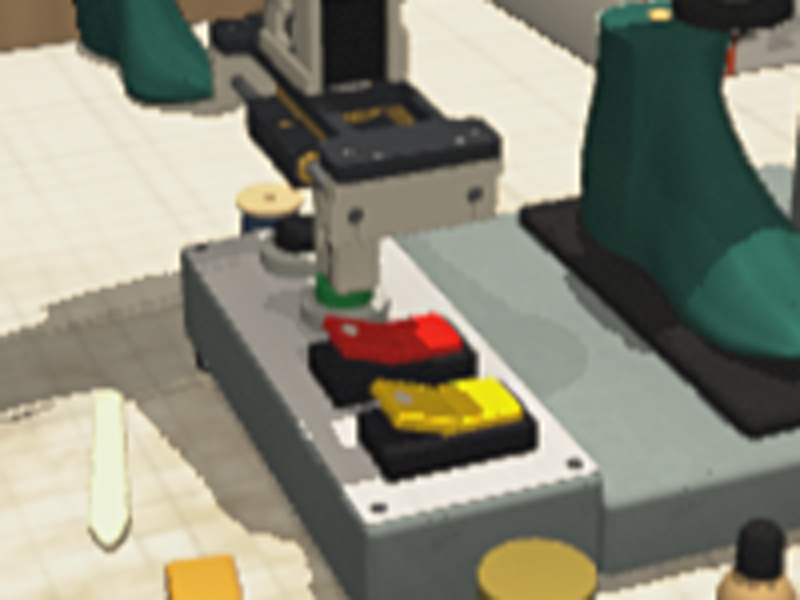

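View pics/top1.png

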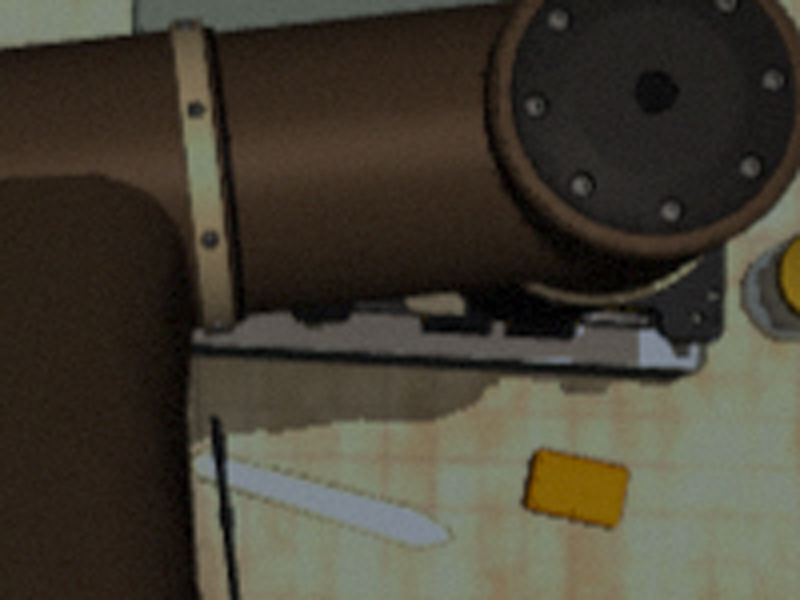

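```bash
python3 -c "
import numpy as np
s=dict(np.load('side0.npz'))
for p in [(.543,-.1195,.127),(.5335,-.1405,.127),(.5525,-.1405,.127),(.5335,-.0985,.127),(.5525,-.0985,.127),(.543,-.1195,.2),(.504,-.1195,.19),(.582,-.1195,.19),(.543,-.216,.19),(.543,-.023,.19)]:
  q=s['camera_matrix']@(s['R']@np.array(p)+s['t']);q=q[:2]/q[2];print(p,q.round(1),((q-[230,180])*4).round())
"
```

```text
(0.543, -0.1195, 0.127) [316.4 248.8] [346. 275.]
(0.5335, -0.1405, 0.127) [315.9 254.4] [344. 297.]
(0.5525, -0.1405, 0.127) [325.  252.5] [380. 290.]
(0.5335, -0.0985, 0.127) [308.1 245.2] [312. 261.]
(0.5525, -0.0985, 0.127) [316.9 243.5] [348. 254.]
(0.543, -0.1195, 0.2) [315.8 214.8] [343. 139.]
(0.504, -0.1195, 0.19) [296.7 223. ] [267. 172.]
(0.582, -0.1195, 0.19) [334.6 216.3] [418. 145.]
(0.543, -0.216, 0.19) [336.5 240.3] [426. 241.]
(0.543, -0.023, 0.19) [298.6 202.3] [275.  89.]
```

```bash
python3 -c "
import numpy as np
from h import r
s=r.snapshot('side');K=s['camera_matrix']
v,u=np.mgrid[180:275,285:365];z=s['z_map'][180:275,285:365]
P=np.stack([(u-K[0,2])/K[0,0]*z,(v-K[1,2])/K[1,1]*z,z],-1).reshape(-1,3)
P=(P-s['t'])@s['R'];P=P[(z.ravel()>0)]
P=P[(abs(P[:,0]-.56)<.1)&(abs(P[:,1]+.12)<.12)]
for a in np.arange(.11,.24,.01):
  Q=P[(P[:,2]>=a)&(P[:,2]<a+.01)]
  if len(Q)>3: print(round(a,2),len(Q),np.percentile(Q,[3,97],0).round(3)[:,:2].tolist())
"
```

```text
0.12 12 [[0.535, -0.137], [0.552, -0.115]]
0.13 76 [[0.532, -0.138], [0.554, -0.105]]
0.14 77 [[0.532, -0.138], [0.554, -0.106]]
0.15 34 [[0.533, -0.14], [0.554, -0.104]]
0.16 14 [[0.533, -0.117], [0.534, -0.101]]
0.17 5 [[0.532, -0.118], [0.534, -0.108]]
0.19 235 [[0.504, -0.21], [0.577, -0.037]]
0.2 386 [[0.504, -0.21], [0.576, -0.038]]
0.21 450 [[0.504, -0.216], [0.574, -0.038]]
0.22 390 [[0.503, -0.218], [0.575, -0.05]]
0.23 823 [[0.506, -0.217], [0.574, -0.036]]
```

The fingertip footprint measures x .533–.554, y −.139…−.101, tip at z≈.127, which matches the model. Next I shift 4 mm sideways and press the red rocker.

>>> {"name": "step_arm", "arguments": {
  "plan": [
    [0, 0, 0.4, 0, 0],
    [0, 0, 0, 0.8, 0],
    [0, 0, 0, 0.6, 0],
    [0, 0, 0, 0.4, 0],
    [0, 0, 0, 0.4, 0],
    [0, 0, 0, 0.4, 0],
    [0, 0, 0, 0.3, 0],
    [0, 0, 0, 0, 0],
    [0, 0, 0, 0, 0]
  ]
}}

```text
time: 4.15
ee_pos: [0.5431, -0.1235, 0.1085]
tcp_rot: [-3.141, 0.039, -0.0]
contact_force: [-0.2, -0.9, 0.8]
finger_gap: 0.0006
```

```bash
python3 -c "
from h import *
go((.5435,-.1235,.105))"
```

```text
t 4.15 pos [ 0.5431 -0.1235  0.1085] F [-0.19 -0.87  0.82] gap 0.0006 xaxis [ 1.    -0.025  0.   ] z [ 3.e-04  0.e+00 -1.e+00]
(0.5435, -0.1235, 0.105) shift cm [ 0.04 -0.    0.35]
```

>>> {"name": "step_arm", "arguments": {
  "plan": [
    [0, 0, 0, 0.2, 0],
    [0, 0, 0, 0.15, 0],
    [0, 0, 0, 0.1, 0],
    [0, 0, 0, 0, 0],
    [0, 0, 0, 0, 0]
  ]
}}

```text
time: 4.65
ee_pos: [0.5432, -0.1235, 0.1052]
tcp_rot: [3.141, -0.038, 0.002]
contact_force: [-3.7, 1.5, 10.5]
finger_gap: 0.0008
```

10.5 N at TCP z=.105 (tip .094): that is the end stop. I lift off and check.

>>> {"name": "step_arm", "arguments": {
  "plan": [
    [0, 0, 0, 0.05, 0],
    [0, 0, 0, 0, 0],
    [0, 0, 0, -1.0, 0],
    [0, 0, 0, -3, 0],
    [0, 0, 0, -3, 0],
    [0, 0, 3.5, 0, 0],
    [0, -0.1, 3.5, 0, 0],
    [0, 0, 0, 0, 0],
    [0, 0, 0, 0, 0]
  ]
}}

```text
time: 5.55
ee_pos: [0.5398, -0.1941, 0.1736]
tcp_rot: [-3.141, 0.042, 0.0]
contact_force: [0.3, 0.9, 0.3]
finger_gap: 0.0007
```

```bash
python3 -c "
from h import *
go((.5415,-.194,.105))
import cv2
n='side'
s=r.snapshot(n);x,y,X,Y=(270,220,390,310) 
cv2.imwrite('pics/'+n+'2.png',cv2.resize(s['color'][y:Y,x:X],None,fx=6,fy=6,interpolation=cv2.INTER_CUBIC))"
```

```text
t 5.55 pos [ 0.5398 -0.1941  0.1736] F [0.25 0.86 0.33] gap 0.0007 xaxis [ 1.    -0.027 -0.   ] z [-2.e-04  2.e-04 -1.e+00]
(0.5415, -0.194, 0.105) shift cm [ 0.17 -0.02  6.86]
```

View pics/side2.png

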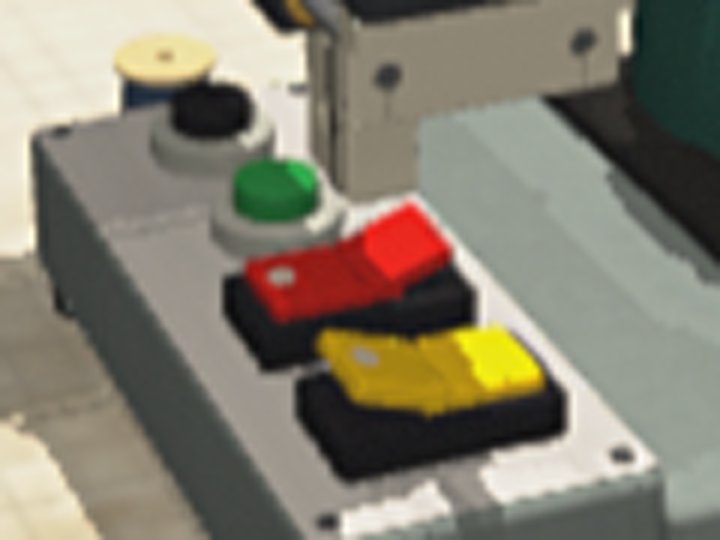

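The red rocker's near half now lies level at (285,280) and its far half is raised, so it is on. Yellow is still off. Next I press yellow.

>>> {"name": "step_arm", "arguments": {
  "plan": [
    [0, 0.15, 0, 0, 0],
    [0, 0, 0, 2.5, 0],
    [0, 0, 0, 1.8, 0],
    [0, 0, 0, 0.8, 0],
    [0, 0, 0, 0.5, 0],
    [0, 0, 0, 0.4, 0],
    [0, 0, 0, 0.4, 0],
    [0, 0, 0, 0, 0],
    [0, 0, 0, 0, 0]
  ]
}}

```text
time: 6.5
ee_pos: [0.5419, -0.1935, 0.1099]
tcp_rot: [3.141, -0.039, 0.001]
contact_force: [-0.8, -0.2, -0.9]
finger_gap: 0.0005
```

>>> {"name": "step_arm", "arguments": {
  "plan": [
    [0, 0, 0, 0.2, 0],
    [0, 0, 0, 0.15, 0],
    [0, 0, 0, 0, 0],
    [0, 0, 0, 0, 0]
  ]
}}

```text
time: 6.9
ee_pos: [0.5417, -0.1936, 0.1061]
tcp_rot: [3.141, -0.039, 0.0]
contact_force: [-0.1, -0.5, 0.0]
finger_gap: 0.0001
```

>>> {"name": "step_arm", "arguments": {
  "plan": [
    [0, 0, 0, 0.1, 0],
    [0, 0, 0, 0.1, 0],
    [0, 0, 0, 0, 0],
    [0, 0, 0, 0, 0]
  ]
}}

```text
time: 7.3
ee_pos: [0.5417, -0.1936, 0.1052]
tcp_rot: [3.141, -0.038, 0.001]
contact_force: [-3.6, 1.2, 10.3]
finger_gap: 0.0004
```

>>> {"name": "step_arm", "arguments": {
  "plan": [
    [0, 0, 0, 0.03, 0],
    [0, 0, 0, 0, 0],
    [0, 0, 0, -1.0, 0],
    [0, 0, 0, -3, 0],
    [0, 0, 0, -3, 0],
    [0, 0.6, -3.5, 0, 0],
    [0, 0.6, -3.5, 0, 0],
    [0, 0.6, -3.5, 0, 0],
    [0, 0.48, -3.5, 0, 0],
    [0, 0, 0, 0, 0],
    [0, 0, 0, 0, 0]
  ]
}}

```text
time: 8.4
ee_pos: [0.568, -0.0533, 0.1739]
tcp_rot: [-3.141, 0.036, 0.0]
contact_force: [-0.5, -0.4, -0.1]
finger_gap: 0.0005
```

```bash
python3 -c "
from h import *
go((.568,-.054,.105))
import cv2
n='side'
s=r.snapshot(n);x,y,X,Y=(270,220,390,310) 
cv2.imwrite('pics/'+n+'3.png',cv2.resize(s['color'][y:Y,x:X],None,fx=6,fy=6,interpolation=cv2.INTER_CUBIC))"
```

```text
t 8.4 pos [ 0.568  -0.0533  0.1739] F [-0.47 -0.4  -0.1 ] gap 0.0005 xaxis [ 1.    -0.023 -0.   ] z [-0.  0. -1.]
(0.568, -0.054, 0.105) shift cm [0.   0.07 6.89]
```

View pics/side3.png

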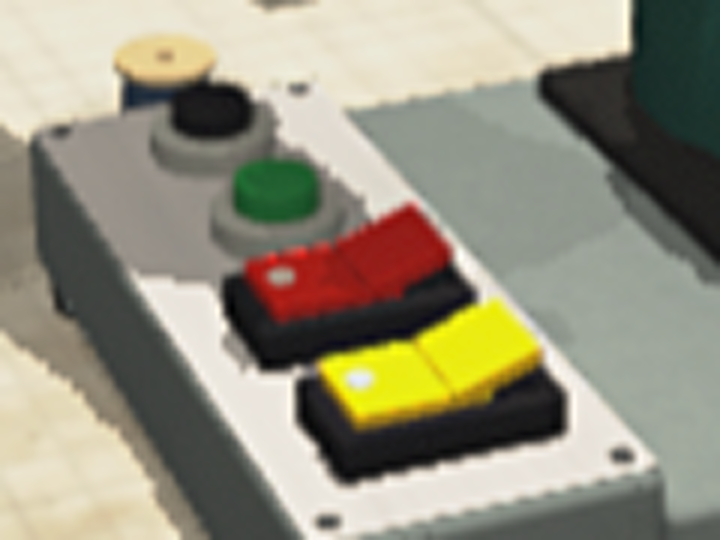

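Both rockers are now on: near halves level, far halves raised. Next is green.

>>> {"name": "step_arm", "arguments": {
  "plan": [
    [0, 0, 0.05, 0, 0],
    [0, 0, 0, 2.5, 0],
    [0, 0, 0, 2.0, 0],
    [0, 0, 0, 1.0, 0],
    [0, 0, 0, 0.7, 0],
    [0, 0, 0, 0.5, 0],
    [0, 0, 0, 0.4, 0],
    [0, 0, 0, 0.3, 0],
    [0, 0, 0, 0, 0],
    [0, 0, 0, 0, 0]
  ]
}}

```text
time: 9.45
ee_pos: [0.5682, -0.0549, 0.1004]
tcp_rot: [3.141, -0.039, 0.001]
contact_force: [-1.4, -2.9, 4.0]
finger_gap: 0.0007
```

>>> {"name": "step_arm", "arguments": {
  "plan": [
    [0, 0, 0, 0.2, 0],
    [0, 0, 0, 0.1, 0],
    [0, 0, 0, 0, 0],
    [0, 0, 0, 0, 0]
  ]
}}

```text
time: 9.85
ee_pos: [0.5682, -0.0547, 0.0973]
tcp_rot: [3.141, -0.038, 0.001]
contact_force: [0.1, -4.9, 6.6]
finger_gap: 0.0005
```

>>> {"name": "step_arm", "arguments": {
  "plan": [
    [0, 0, 0, 0.1, 0],
    [0, 0, 0, 0, 0],
    [0, 0, 0, 0, 0]
  ]
}}

```text
time: 10.15
ee_pos: [0.5683, -0.0548, 0.0971]
tcp_rot: [3.141, -0.038, 0.002]
contact_force: [-4.1, -2.3, 13.9]
finger_gap: 0.0004
```

>>> {"name": "step_arm", "arguments": {
  "plan": [
    [0, 0, 0, 0.03, 0],
    [0, 0, 0, 0, 0],
    [0, 0, 0, 0, 0],
    [0, 0, 0, 0, 0]
  ]
}}

```text
time: 10.55
ee_pos: [0.5683, -0.0548, 0.0971]
tcp_rot: [3.141, -0.038, 0.002]
contact_force: [-4.6, -1.5, 16.7]
finger_gap: 0.0005
```

```bash
python3 -c "
from h import *
import cv2
n='side'
s=r.snapshot(n);x,y,X,Y=(250,210,450,350) 
cv2.imwrite('pics/'+n+'4.png',cv2.resize(s['color'][y:Y,x:X],None,fx=4,fy=4,interpolation=cv2.INTER_CUBIC))
go((.568,-.054,.097))"
```

```text
t 10.6 pos [ 0.5683 -0.0548  0.0971] F [-4.52 -1.97 15.65] gap 0.0007 xaxis [ 1.    -0.024  0.001] z [ 1.5e-03 -4.0e-04 -1.0e+00]
(0.568, -0.054, 0.097) shift cm [-0.03 -0.08  0.01]
```

View pics/side4.png

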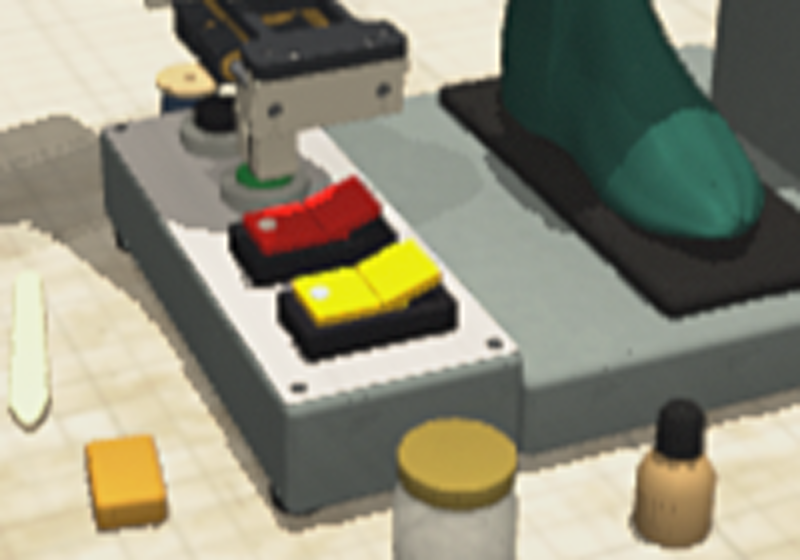

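The green button is pushed down under the fingertip at (262,180), both rockers are on, and the black button is up at (212,112). The bystanders are undisturbed. Handing in.

```bash
python3 -c "
from rig import r
print(r.hand_in())
o=r.get_obs();print(o['time'],o['ee_pos'],o['contact_force'])"
```

```text
the job is handed in; nothing more can be done
None
the job is handed in; nothing more can be done
```

I pushed the red rocker fully on with the closed fingertips, then the yellow one. I then pressed the green button down and handed the job in at about 10.6 s with it still held.

- **Rockers:** each one stopped at about 10 N with the fingertip about 94 mm above the table, which is the stated fully-on height. The last side picture shows both near halves level and both far halves raised.
- **Green button:** it stopped with the fingertip about 86 mm above the table, the stated fully-down height. The hold was about 16 N, against the 5 N spring.
- **Everything else:** the black button was still up in the last picture. The loose things in view (spool, bone folder, wax, jar and bottle) looked undisturbed by eye; I did not re-measure their positions.
- **One disagreement:** heights measured from the two camera views came out about 4 mm lower than the depth readings. I went by contact force and the fingertip's measured height instead.

The state could not be read after hand-in, so there is no check from the final second.

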